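# Third hand at the tray-rail pinning jig

### The arm

A 7-joint arm with a two-finger parallel gripper is mounted at the origin on a cart in front of the work surface, level with it; the furniture and walls round the work are solid. World frame = base frame: x ahead of the robot, y to its left, z up, the work surface at z = 0. Lengths are in mm, angles in rad, forces in N, time in s.
With the tool pointing down it reaches from about 375 to 925 mm from the base axis. Payload 3.1 kg.
Tool frame: the origin (TCP) lies on the centre line of the jaws, within the pads' length; the fingertips stand 17 mm ahead of it and the grasp point (between the pads) lies 2 mm behind it; z points along the fingers, y is the line along which they close (so a half turn about z gives the same grasp; the last joint's range is limited). The gripper opens to 85 mm and grips with 20 to 120 N. Pads are 22 mm wide; open, the fingers measure 114 mm over their backs; the gripper's body (76 mm by 85 mm) begins 54 mm behind the grasp point. The pads swing forward as they close: fully open they stand 13 mm farther back than shut.
Start: joints at [1.053, 0.383, 0.044, 1.598, -0.018, 1.161, -0.05], TCP at [264.944, -593.555, 248.269] pointing down, gripper open.
Joint ranges: [-2.61, 2.61], [-0.41, 2.15], [-1.48, 1.57], [0, 2.5], [-1.57, 4.71], [0.05, 1.97], [-2.85, 2.85]. Speed limits (rad/s): [2.79, 2.79, 3.14, 3.14, 3.14, 3.14, 3.14].

### API

Orientations are given as a unit quaternion [x, y, z, w].
In Python, from plant import bot, capture, calibration, workorder gives the robot as it stands.
- The arm moves only by the tool servo_tool, never from a script. Its argument "rows" is a list of rows, each an object with "grip": the closure, from 0 (fully open) to 1 (shut); "xyz": the shift along the tool's x, y, z in units of 40 mm (1.0 is 40 mm), a list of three; "rot": the turn, a rotation vector about the tool's x, y, z in units of 5 degrees (1.0 is 5 degrees), a list of three. A call has exactly 10 rows; each row shifts and turns the commanded pose from where the row before left it, along the tool's axes as they then stand; what a row does not reach is not made up. A row lasts 1/8 s, in which the tool goes at most 62.5 mm and 10.7 degrees, less where a joint would pass 70% of its speed; a pose out of reach is approached as far as the arm can. A call is refused whole if a number of a shift passes 1 or a number of a turn 1, either way. A call with a gripper value outside its range is refused whole. The fingers move at their own pace and stop on an object; "newtons" is the grip in N (left out, the last holds). Time passes only in rows, so rows that do not move let the fingers close, or fill a call up. It gives the time, the measured TCP pose, the force, the opening and the grip force at its end, in the units of the state.
- bot.observe(): the state, without advancing time (a new reading comes with each control period).
- capture(name): name is "scene" or "top" or "wrist"; returns (picture, depth): 400x640x3 uint8, blue, green, red; 400x640 float32, mm along the optical axis (not along the pixel's ray), 0 where there is no reading.
- calibration(name): a dict with "vertical_fov" (degrees; the focal length in pixels is half the picture's height over the tangent of half this angle, whatever the lens; pixels are square), "cx", "cy" (the principal point, pixels), "T" (4x4, takes a point from camera to world coordinates). Camera axes: x right, y up, looking along -z (the intrinsics and any distortion apply to the point x, -y, -z); pixel columns grow to the right and rows downward; lengths in mm; the calibration is good to about 2 mm. A picture is of the moment at which its call begins: read the wrist's pose just before it. calibration takes no time and is no camera call; for the wrist camera it gives the pose at the moment of the call.
- workorder.hand_in(): hands the job in; it is judged then, once.
The state is a dict: "t": time; "q": joint angles; "dq": joint speeds; "joint_efforts": joint torques, N m; "ee_pos": TCP position; "ee_rot": TCP orientation; "force": force on the tool from outside, world axes, zero at the start; "moment": the same for the moment, N m; "gripper_width": finger opening in mm; "gripper_force": force on a finger pad.
Only numpy, scipy, OpenCV 4.12 (cv2) and the standard library are available. Lean on these libraries where they do the work, as an engineer would, in place of code of your own. Each camera call takes 0.05 s, during which the arm holds its last target. There are 200 camera calls.

### The job

Be my third hand: take the shorter of the two grooved wooden rails, lay it flat on the bed of the pinning jig with one end between the two cheeks, and push it lengthwise against the sprung stop with a steady 8 N or so (the stop goes in about half its travel, never hard to its end), so that I can drive the pins. Finish while still holding and pushing it like that, and leave the other things on the table where they are.

Things in the scene. Friction and masses are not known exactly. Their poses are not given: they have to be found in the camera images.
- short_rail: the shorter dark wooden tray rail, loose, a bar 120 long x 22 wide x 26 mm tall, about 60 g, lying on the table with its groove (6 mm wide, 5 mm deep) upward. Origin at the centre of its underside, x along its length, z up; both ends are alike. Its flat 22 mm wide sides are the place to grip.
- long_rail: the other rail, same section and wood but 170 mm long, 85 g; leave it. Origin at the centre of its underside, x along its length.
- jig: the pinning jig, fixed to the table: a plywood bed 200 (x) x 110 (y) mm, top at z = 12 mm; origin at the centre of its underside, x along the channel towards the stop. Two aluminium cheeks, 26 mm apart and 20 mm tall above the bed, stand either side of the x axis from x = 32 to 66 mm, with flared lead-ins from x = 20. The post behind the stop (x = 78 to 96, 64 mm wide) tops out at z = 42 mm.
- jig_seat (a point): point on the jig's bed where the short rail's origin lies when its end, between the cheeks, just touches the unpressed stop: x = -10, y = 0, z = 12 mm of the jig; axes as the jig. The rail's body lies back along the open bed towards the jig's -x.
- stop_pad (a joint): travel of the sprung stop pad along the jig's +x, in m: 0 as it stands, 0.014 fully in against its hard end. The springs push back with 2 N at 0 and 0.9 N more per mm (8 N at 6.7 mm).
- pad_face (a point): centre of the face of the steel stop pad (24 wide x 23 mm tall), 12 mm above the bed; at x = 50 mm of the jig when not pressed; moves with the pad.
- bottle: small adhesive bottle with red-brown cap, 29 mm diameter, 88 mm tall, loose, upright; origin at the centre of its underside. Bystander.
- tape: roll of masking tape lying flat, 62 mm diameter, 18 mm tall, loose; origin at the centre of its underside. Bystander.
- ramekin: small white ramekin, 49 mm diameter, 27 mm tall, loose; origin at the centre of its underside. Bystander.
- cutters: pair of nippers lying flat, 44 x 117 x 11 mm, loose; origin at the centre of its underside. Bystander.
- magnifier: folding loupe, 27 x 60 x 15 mm, loose; origin at the centre of its underside. Bystander.
Mind the look-alikes: they are no part of the job. Leave any turquoise or yellow look-alike of the short_rail alone.

How it is judged:
By the outcome, as a careful person would: the job done as asked, in the order asked, and still so for the second after the job is handed in, while the arm keeps its last pose, push and grip.
It also fails if it takes over 58 s, if anything falls off the work surface, if the arm or the gripper's body presses on something with over 40 N, if the wrist force passes 120 N, or if a joint passes its speed limit or range.

## Working session

There is one attempt and no reset: what is moved stays moved. The work goes in short steps, Python scripts to look and compute and a tool call to move; the robot and the scene stay as the last step left them, time stands still between calls to the robot, and variables do not carry over. Pictures are saved under pics/ and viewed, at most 10 in all, crops included, and the job is handed in when it is done.

Besides the shell and the picture viewer there is one more tool, called after "Call:" by a JSON object that holds its "op" and its "data". servo_tool: Moves the arm, as the interface text tells. Its arguments: {"type":"object","properties":{"rows":{"type":"array"},"newtons":{"type":"number"}},"required":["rows"]}

```bash
mkdir -p pics; ls
python3 - <<'E'
from plant import bot,capture,calibration
import cv2,numpy as np
o=bot.observe();print({k:np.round(v,3).tolist() for k,v in o.items()})
for n in ("scene","top"):
    c=calibration(n);print(n,c)
    p,d=capture(n);cv2.imwrite(f"pics/{n}0.png",p);np.save(f"pics/{n}0.npy",d)
E
```

```text
pics
{'t': 0.0, 'q': [1.053, 0.384, 0.044, 1.6, -0.018, 1.161, -0.05], 'dq': [-0.001, -0.0, 0.0, -0.002, 0.001, 0.001, 0.001], 'joint_efforts': [-0.001, -43.346, 1.024, -24.951, 0.011, 0.011, -0.0], 'ee_pos': [264.544, -592.735, 246.87], 'ee_rot': [0.978, 0.208, -0.0, -0.001], 'force': [-0.4, 0.155, -0.149], 'moment': [0.005, -0.018, 0.027], 'gripper_force': 0.0, 'gripper_width': 85.897}
scene {'vertical_fov': 50.565655428917616, 'cx': 316.54060295510567, 'cy': 200.02248195545042, 'T': array([[-5.81853969e-01,  6.14161144e-01, -5.33152931e-01,
        -3.73977306e+01],
       [-8.13288364e-01, -4.41665592e-01,  3.78805415e-01,
         4.41410619e+02],
       [-2.82773782e-03,  6.54016509e-01,  7.56474989e-01,
         8.97461923e+02],
       [ 0.00000000e+00,  0.00000000e+00,  0.00000000e+00,
         1.00000000e+00]])}
top {'vertical_fov': 52.34920714877926, 'cx': 310.9737319191362, 'cy': 196.98507309475178, 'T': array([[ 1.69423675e-02,  9.83119297e-01, -1.82179595e-01,
         3.49112281e+02],
       [-9.99798764e-01,  1.47002834e-02, -1.36504078e-02,
        -5.82465103e+00],
       [-1.07418876e-02,  1.82374204e-01,  9.83170515e-01,
         1.13140766e+03],
       [ 0.00000000e+00,  0.00000000e+00,  0.00000000e+00,
         1.00000000e+00]])}
```

View pics/top0.png

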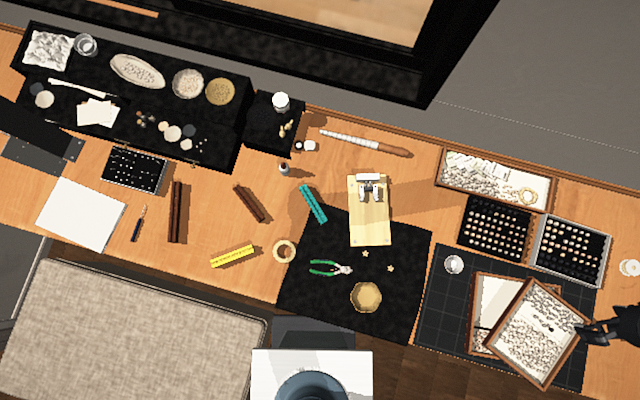

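View pics/scene0.png

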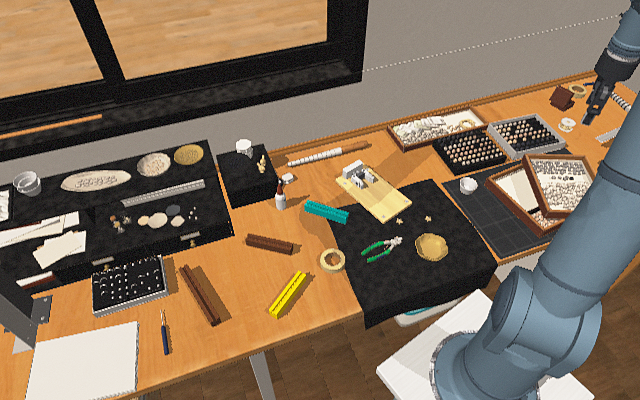

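The top view shows the short dark rail at about (250,203), the long one at (176,212) and the jig at (369,209) with its stop towards the top. The turquoise look-alike is at (313,204) and the yellow one at (232,256). The bottle is at (284,168). In the scene view the short rail is at (270,243) and the jig at (373,188).

```bash
cat > h.py <<'E'
import numpy as np,cv2
from plant import bot,capture,calibration
def K(c,h=400): return h/2/np.tan(np.radians(c["vertical_fov"])/2)
def cloud(d,c):
    f=K(c);v,u=np.mgrid[:d.shape[0],:d.shape[1]]
    P=np.stack([(u-c["cx"])/f*d,-(v-c["cy"])/f*d,-d],-1)
    return P@c["T"][:3,:3].T+c["T"][:3,3]
def ray(uv,c):
    f=K(c);r=np.array([(uv[0]-c["cx"])/f,-(uv[1]-c["cy"])/f,-1.]);return c["T"][:3,3],c["T"][:3,:3]@r
def onplane(uv,c,z):
    o,r=ray(uv,c);return o+r*(z-o[2])/r[2]
def tri(uv1,c1,uv2,c2):
    o1,r1=ray(uv1,c1);o2,r2=ray(uv2,c2)
    s=np.linalg.lstsq(np.stack([r1,-r2],1),o2-o1,rcond=None)[0]
    a,b=o1+s[0]*r1,o2+s[1]*r2;return (a+b)/2,np.linalg.norm(a-b)
def rect(xy):
    (c,s,a)=cv2.minAreaRect(xy.astype(np.float32));b=cv2.boxPoints((c,s,a))
    e=[b[1]-b[0],b[2]-b[1]];l=max(e,key=np.linalg.norm)
    return np.round(c,1),np.round(sorted(s),1),round(float(np.degrees(np.arctan2(l[1],l[0]))),1)
def big(m):
    n,l,s,ce=cv2.connectedComponentsWithStats(m.astype(np.uint8));i=1+np.argmax(s[1:,4]);return l==i
E
python3 - <<'E'
from h import *
R={"top":dict(rail=(228,178,275,228),jig=(340,165,400,255)),"scene":dict(rail=(238,225,302,262),jig=(330,155,420,225))}
for n in R:
    c=calibration(n);p=cv2.imread(f"pics/{n}0.png");d=np.load(f"pics/{n}0.npy");X=cloud(d,c)
    hsv=cv2.cvtColor(p,cv2.COLOR_BGR2HSV)
    for k,(a,b,e,f) in R[n].items():
        roi=np.zeros(d.shape,bool);roi[b:f,a:e]=1
        if k=="rail":
            m=big(roi&(hsv[...,2]<110)); z=X[m][:,2];print(n,k,m.sum(),np.percentile(z,[5,25,50,75,95]).round(1))
            t=m&(X[...,2]>18)
            print(rect(X[t][:,:2]),t.sum(),np.argwhere(t).mean(0)[::-1])
        else:
            m=big(roi&(hsv[...,0]>15)&(hsv[...,0]<35)&(hsv[...,2]>120)&(X[...,2]>5)&(X[...,2]<20))
            print(n,k,m.sum(),np.percentile(X[m][:,2],[5,50,95]).round(1),rect(X[m][:,:2]))
            t=roi&(X[...,2]>24);print('high',np.percentile(X[t][:,2],[5,50,95]).round(1),rect(X[t][:,:2]))
    q=cv2.resize(p[150:270,140:420],None,fx=2.8,fy=2.8,interpolation=cv2.INTER_CUBIC) if n=="top" else None
    if q is not None: cv2.imwrite("pics/crop1.png",q)
E
```

```text
top rail 338 [-0.5 15.8 24.  26.7 29.9]
(array([460.1, 113.7]), array([ 25.3, 325.1]), 42.7) 248 [247.80645161 202.04435484]
top jig 2319 [ 9.4 12.9 16.2] (array([ 524.5, -150.1]), array([112.3, 199.6]), 3.2)
high [ 27.4  36.3 697.8] (array([ 481.6, -101.4]), array([ 79.8, 316.9]), -21.7)
scene rail 378 [ 6.8 13.9 21.1 24.6 27. ]
(array([258.2, 279.9]), array([108.8, 664.9]), -19.4) 245 [267.51836735 242.53061224]
scene jig 1736 [ 8.  11.4 14.4] (array([ 524.6, -150.3]), array([113.3, 203.3]), 3.2)
high [24.8 31.3 44.9] (array([310.6, 150.8]), array([104.3, 900.8]), -46.5)
```

View pics/crop1.png

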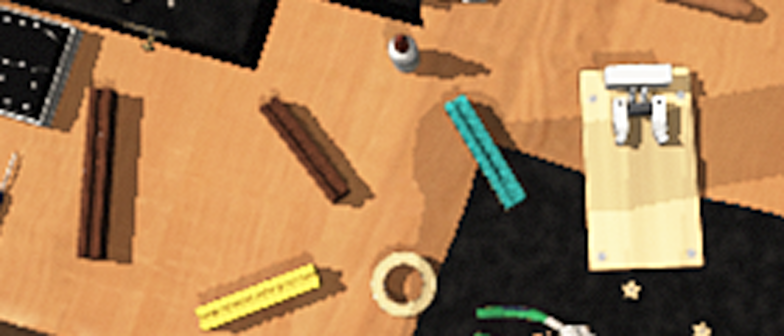

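The crop shows the short rail running from (268,98) to (345,200), and the jig with its cheeks at (618,120) and (661,120) and its post at (638,76).

Run:
```python
from h import *
R={"top":(228,178,275,228),"scene":(238,225,302,262)}
J={"top":(350,165,392,212),"scene":(330,155,400,200)}
uv={}
for n in R:
    c=calibration(n);p=cv2.imread(f"pics/{n}0.png");d=np.load(f"pics/{n}0.npy");X=cloud(d,c)
    hsv=cv2.cvtColor(p,cv2.COLOR_BGR2HSV)
    a,b,e,f=R[n];roi=np.zeros(d.shape,bool);roi[b:f,a:e]=1
    m=big(roi&(hsv[...,2]<125)&(X[...,2]>20)&(X[...,2]<33));uv[n]=np.argwhere(m).mean(0)[::-1]
    print(n,rect(X[m][:,:2]),m.sum(),X[m].mean(0),onplane(uv[n],c,26))
    M=np.cov(X[m][:,:2].T);w,v=np.linalg.eigh(M);print(np.degrees(np.arctan2(*v[::-1,1])))
    # jig things above bed, in jig frame
    a,b,e,f=J[n];Q=X[b:f,a:e].reshape(-1,3);th=np.radians(3.2)
    L=(Q[:,:2]-[524.5,-150.2])@np.array([[np.cos(th),-np.sin(th)],[np.sin(th),np.cos(th)]])
    k=(Q[:,2]>26)&(Q[:,2]<37)&(abs(L[:,1])<40)&(L[:,0]>20)&(L[:,0]<66)
    for s in(-1,1):
        g=k&(s*L[:,1]>0);print('cheek',s,g.sum(),L[g].mean(0).round(1),np.percentile(L[g],[5,95],axis=0).round(1).tolist())
    k=(Q[:,2]>36)&(Q[:,2]<48)&(L[:,0]>70)&(L[:,0]<105)&(abs(L[:,1])<45);print('post',L[k].mean(0),np.median(Q[k][:,2]),np.percentile(L[k],[3,97],axis=0).round(1).tolist())
print(tri(uv["top"],calibration("top"),uv["scene"],calibration("scene")))
```

```text
top (array([536.4, 183.3]), array([ 20.6, 117.8]), 39.6) 290 [535.44879837 182.65051287  25.80902085] [535.29842492 182.5227099   26.        ]
-140.30427318911833
cheek -1 80 [ 47.3 -15.5] [[27.0, -23.2], [64.7, -3.1]]
cheek 1 78 [46.3 18.1] [[25.6, 3.0], [63.2, 25.9]]
post [87.90902084  1.6425824 ] 42.44121429461302 [[79.7, -29.0], [97.1, 31.7]]
scene (array([534. , 183.7]), array([ 27. , 119.1]), 38.5) 335 [534.57177757 183.56750915  24.40851429] [533.35504107 183.93765419  26.        ]
-141.3838283072086
cheek -1 70 [ 44.8 -16.1] [[24.0, -25.6], [64.4, -2.9]]
cheek 1 78 [45.7 16.7] [[24.0, 4.0], [64.0, 25.4]]
post [84.96357929  0.38715371] 41.01132973733178 [[76.2, -29.9], [94.6, 30.7]]
(array([535.77645059, 183.00283407,  22.50012786]), np.float64(0.3131891374434972))
```

Call:
{"op": "servo_tool", "data": {"rows": [{"grip": 0,"xyz": [0.94,-0.66,0],"rot": [0,0,0]},{"grip": 0,"xyz": [0.94,-0.66,0],"rot": [0,0,0]},{"grip": 0,"xyz": [0.94,-0.66,0],"rot": [0,0,0]},{"grip": 0,"xyz": [0.94,-0.66,0],"rot": [0,0,0]},{"grip": 0,"xyz": [0.94,-0.66,0],"rot": [0,0,0]},{"grip": 0,"xyz": [0.94,-0.66,0],"rot": [0,0,0]},{"grip": 0,"xyz": [0.94,-0.66,0],"rot": [0,0,0]},{"grip": 0,"xyz": [0.94,-0.66,0],"rot": [0,0,0]},{"grip": 0,"xyz": [0.94,-0.66,0],"rot": [0,0,0]},{"grip": 0,"xyz": [0.94,-0.66,0],"rot": [0,0,0]}]}}

```text
t: 1.35
ee_pos: [500.8, -197.8, 247.8]
ee_rot: [0.978, 0.208, -0.0, -0.0]
force: [0.5, -0.2, 0.1]
gripper_width: 85.1
gripper_force: 0.0
```

Call:
{"op": "servo_tool", "data": {"rows": [{"grip": 0,"xyz": [0.43,-0.83,0],"rot": [0,0,0]},{"grip": 0,"xyz": [0.43,-0.83,0],"rot": [0,0,0]},{"grip": 0,"xyz": [0.43,-0.83,0],"rot": [0,0,0]},{"grip": 0,"xyz": [0.43,-0.83,0],"rot": [0,0,0]},{"grip": 0,"xyz": [0.43,-0.83,0],"rot": [0,0,0]},{"grip": 0,"xyz": [0.43,-0.83,0],"rot": [0,0,0]},{"grip": 0,"xyz": [0.43,-0.83,0],"rot": [0,0,0]},{"grip": 0,"xyz": [0.43,-0.83,0],"rot": [0,0,0]},{"grip": 0,"xyz": [0.43,-0.83,0],"rot": [0,0,0]},{"grip": 0,"xyz": [0.43,-0.83,0],"rot": [0,0,0]}]}}

```text
t: 2.6
ee_pos: [522.0, 174.9, 247.8]
ee_rot: [0.978, 0.208, -0.0, 0.0]
force: [0.5, -0.2, -0.8]
gripper_width: 85.6
gripper_force: 0.0
```

Call:
{"op": "servo_tool", "data": {"rows": [{"grip": 0,"xyz": [0,0,0.1],"rot": [0,0,-0.5]},{"grip": 0,"xyz": [0,0,0.1],"rot": [0,0,-0.5]},{"grip": 0,"xyz": [0,0,0.2],"rot": [0,0,-0.5]},{"grip": 0,"xyz": [0,0,0.2],"rot": [0,0,-0.5]},{"grip": 0,"xyz": [0,0,0.2],"rot": [0,0,-0.5]},{"grip": 0,"xyz": [0,0,0.2],"rot": [0,0,-0.5]},{"grip": 0,"xyz": [0,0,0],"rot": [0,0,0]},{"grip": 0,"xyz": [0,0,0],"rot": [0,0,0]},{"grip": 0,"xyz": [0,0,0],"rot": [0,0,0]},{"grip": 0,"xyz": [0,0,0],"rot": [0,0,0]}]}}

```text
t: 3.85
ee_pos: [522.6, 174.2, 208.7]
ee_rot: [0.942, 0.334, 0.0, 0.0]
force: [-0.6, 0.7, 0.5]
gripper_width: 85.5
gripper_force: 0.0
```

Accurate motion. Now I check the rail with the wrist camera.

Run:
```python
from h import *
c=calibration("wrist");p,d=capture("wrist");cv2.imwrite("pics/w1.png",p);np.save("pics/w1.npy",d)
print(c["T"].round(2).tolist(),c["vertical_fov"])
X=cloud(d,c);hsv=cv2.cvtColor(p,cv2.COLOR_BGR2HSV)
near=np.hypot(X[...,0]-535.5,X[...,1]-183)<85
print("table z",np.median(X[near&(hsv[...,2]>150)][:,2]))
m=big(near&(hsv[...,2]<130)&(X[...,2]>21)&(X[...,2]<32)&(d>0))
w,v=np.linalg.eigh(np.cov(X[m][:,:2].T));print(m.sum(),rect(X[m][:,:2]),X[m].mean(0),np.median(X[m][:,2]),np.degrees(np.arctan2(*v[::-1,1]))%180)
```

```text
[[0.63, 0.75, 0.21, 577.34], [-0.78, 0.61, 0.17, 217.35], [-0.0, -0.27, 0.96, 334.24], [0.0, 0.0, 0.0, 1.0]] 58.178642951775934
table z 0.042983150880786525
2926 (array([538.5, 182. ]), array([ 21.7, 119.5]), 39.0) [541.15830847 183.91940018  25.22474486] 25.77102350946049 39.19329550655982
```

View pics/w1.png

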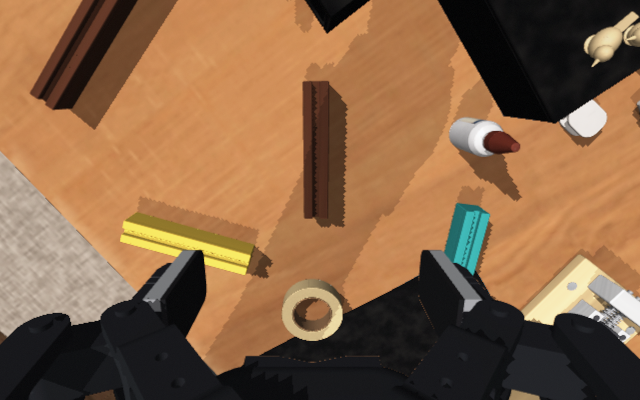

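The wrist view shows the short rail at (316,150), aligned with the tool. The fingers' line is clear of the tape (312,310), the yellow rail and the turquoise one. Heights check out: table 0, rail top 25.8. Descending now.

Call:
{"op": "servo_tool", "data": {"rows": [{"grip": 0,"xyz": [0.04,0.08,0.7],"rot": [0,0,0]},{"grip": 0,"xyz": [0,0,0.7],"rot": [0,0,0]},{"grip": 0,"xyz": [0,0,0.7],"rot": [0,0,0]},{"grip": 0,"xyz": [0,0,0.7],"rot": [0,0,0]},{"grip": 0,"xyz": [0,0,0.7],"rot": [0,0,0]},{"grip": 0,"xyz": [0,0,0.5],"rot": [0,0,0]},{"grip": 0,"xyz": [0,0,0.3],"rot": [0,0,0]},{"grip": 0,"xyz": [0,0,0.2],"rot": [0,0,0]},{"grip": 0,"xyz": [0,0,0.1],"rot": [0,0,0]},{"grip": 0,"xyz": [0,0,0.1],"rot": [0,0,0]}]}}

```text
t: 5.15
ee_pos: [526.3, 172.8, 20.8]
ee_rot: [0.942, 0.334, 0.001, 0.0]
force: [0.4, 0.6, 0.3]
gripper_width: 85.1
gripper_force: 0.0
```

Call:
{"op": "servo_tool", "data": {"rows": [{"grip": 0.3,"xyz": [0,0,0],"rot": [0,0,0]},{"grip": 0.5,"xyz": [0,0,0],"rot": [0,0,0]},{"grip": 0.6,"xyz": [0,0,0],"rot": [0,0,0]},{"grip": 0.7,"xyz": [0,0,0],"rot": [0,0,0]},{"grip": 0.8,"xyz": [0,0,0],"rot": [0,0,0]},{"grip": 1,"xyz": [0,0,0],"rot": [0,0,0]},{"grip": 1,"xyz": [0,0,0],"rot": [0,0,0]},{"grip": 1,"xyz": [0,0,0],"rot": [0,0,0]},{"grip": 1,"xyz": [0,0,0],"rot": [0,0,0]},{"grip": 1,"xyz": [0,0,0],"rot": [0,0,0]}], "newtons": 50}}

```text
t: 6.4
ee_pos: [526.0, 172.7, 20.6]
ee_rot: [0.942, 0.334, 0.0, 0.0]
force: [0.3, -1.0, 4.3]
gripper_width: 21.1
gripper_force: 51.5
```

Call:
{"op": "servo_tool", "data": {"rows": [{"grip": 1,"xyz": [0,0,-0.3],"rot": [0,0,0]},{"grip": 1,"xyz": [0,0,-0.6],"rot": [0,0,0]},{"grip": 1,"xyz": [0,0,-0.6],"rot": [0,0,0.9]},{"grip": 1,"xyz": [0,0,-0.6],"rot": [0,0,0.9]},{"grip": 1,"xyz": [0,0,-0.5],"rot": [0,0,0.9]},{"grip": 1,"xyz": [0,0,-0.2],"rot": [0,0,0.9]},{"grip": 1,"xyz": [0,0,0],"rot": [0,0,0.9]},{"grip": 1,"xyz": [0,0,0],"rot": [0,0,0.9]},{"grip": 1,"xyz": [0,0,0],"rot": [0,0,0.9]},{"grip": 1,"xyz": [0,0,0],"rot": [0,0,0.87]}]}}

```text
t: 7.65
ee_pos: [524.8, 172.3, 132.0]
ee_rot: [1.0, 0.027, -0.001, 0.0]
force: [0.1, 0.2, -0.4]
gripper_width: 21.2
gripper_force: 51.0
```

Call:
{"op": "servo_tool", "data": {"rows": [{"grip": 1,"xyz": [-0.2,0.8,0],"rot": [0,0,0]},{"grip": 1,"xyz": [-0.2,0.8,0],"rot": [0,0,0]},{"grip": 1,"xyz": [-0.2,0.8,0],"rot": [0,0,0]},{"grip": 1,"xyz": [-0.2,0.8,0],"rot": [0,0,0]},{"grip": 1,"xyz": [-0.2,0.8,0],"rot": [0,0,0]},{"grip": 1,"xyz": [-0.2,0.8,0],"rot": [0,0,0]},{"grip": 1,"xyz": [-0.2,0.8,0],"rot": [0,0,0]},{"grip": 1,"xyz": [-0.3,0.8,0],"rot": [0,0,0]},{"grip": 1,"xyz": [-0.3,0.8,0],"rot": [0,0,0]},{"grip": 1,"xyz": [-0.06,0.84,0],"rot": [0,0,0]}]}}

```text
t: 8.9
ee_pos: [459.5, -153.7, 132.0]
ee_rot: [1.0, 0.028, -0.001, -0.0]
force: [0.8, -1.0, -0.1]
gripper_width: 20.9
gripper_force: 51.0
```

Call:
{"op": "servo_tool", "data": {"rows": [{"grip": 1,"xyz": [0,0,0.2],"rot": [0,0,0]},{"grip": 1,"xyz": [0,0,0.2],"rot": [0,0,0]},{"grip": 1,"xyz": [0,0,0.2],"rot": [0,0,0]},{"grip": 1,"xyz": [0,0,0.2],"rot": [0,0,0]},{"grip": 1,"xyz": [0,0,0.2],"rot": [0,0,0]},{"grip": 1,"xyz": [0,0,0],"rot": [0,0,0]},{"grip": 1,"xyz": [0,0,0],"rot": [0,0,0]},{"grip": 1,"xyz": [0,0,0],"rot": [0,0,0]},{"grip": 1,"xyz": [0,0,0],"rot": [0,0,0]},{"grip": 1,"xyz": [0,0,0],"rot": [0,0,0]}]}}

```text
t: 10.15
ee_pos: [461.5, -153.2, 92.5]
ee_rot: [1.0, 0.028, 0.0, 0.0]
force: [-0.4, -0.8, -1.7]
gripper_width: 21.0
gripper_force: 51.0
```

Run:
```python
from h import *
c=calibration("wrist");o=bot.observe();p,d=capture("wrist");cv2.imwrite("pics/w2.png",p);np.save("pics/w2.npy",d)
print(o["ee_pos"],o["ee_rot"],o["force"])
R=c["T"][:3,:3];print(c["T"][:3,3])
X=cloud(d,c);th=np.radians(3.2)
Q=X[d>0];L=(Q[:,:2]-[524.5,-150.2])@np.array([[np.cos(th),-np.sin(th)],[np.sin(th),np.cos(th)]])
ok=(abs(L[:,0])<115)&(abs(L[:,1])<65)
for z0,z1 in((8,16),(27,37),(38,47)):
    k=ok&(Q[:,2]>z0)&(Q[:,2]<z1);print(z0,k.sum(),np.median(Q[k][:,2]),rect(L[k]),np.percentile(L[k],[2,98],axis=0).round(1).tolist())
```

```text
[ 461.51897987 -153.22164766   92.48375101] [9.99610822e-01 2.78955012e-02 2.01967481e-04 7.12763129e-05] [-0.37570023 -0.81218601 -1.73904102]
[ 531.63845959 -149.80790863  218.03871873]
8 33832 11.981046428673295 (array([-22.3,  -1.8]), array([110.5, 149.7]), -0.4) [[-87.6, -54.8], [50.1, 51.2]]
27 2586 31.804005942908788 (array([35.4, -2.1]), array([25.8, 52.7]), 89.8) [[23.9, -26.7], [47.3, 22.6]]
  return _methods._mean(a, axis=axis, dtype=dtype,
  ret = ret.dtype.type(ret / rcount)
Traceback (most recent call last):
IndexError: index -1 is out of bounds for axis 0 with size 0
```

View pics/w2.png

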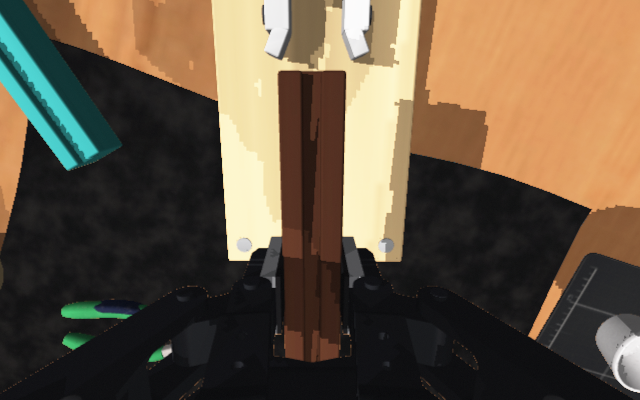

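The rail is held straight at (312,180), with its front at row 71. The cheeks are at (277,25) and (357,25), just ahead of it. Next I measure rail against channel in this same view, so the camera offset cancels.

```bash
cat > rel.py <<'E'
from h import *
def meas(p,d,c,zr):
    X=cloud(d,c);th=np.radians(3.2);hsv=cv2.cvtColor(p,cv2.COLOR_BGR2HSV)
    L=X.copy();L[...,:2]=(X[...,:2]-[524.5,-150.2])@np.array([[np.cos(th),-np.sin(th)],[np.sin(th),np.cos(th)]])
    r=(d>0)&(L[...,2]>zr-4)&(L[...,2]<zr+4)&(abs(L[...,1])<22)&(L[...,0]>-40)&(L[...,0]<60)&(hsv[...,2]<140)
    r=big(r);Q=L[r];print("rail z",np.median(Q[:,2]).round(1),"xmax",np.percentile(Q[:,0],99).round(1))
    xs=np.arange(-38,60,4);e=[(x+2,*np.percentile(Q[(Q[:,0]>x)&(Q[:,0]<x+4)][:,1],[1,99])) for x in xs if ((Q[:,0]>x)&(Q[:,0]<x+4)).sum()>40]
    e=np.array(e);mid=(e[:,1]+e[:,2])/2;print("rail width",np.median(e[:,2]-e[:,1]).round(1),"mid fit (slope deg, y at x=0)",(np.polyfit(e[:,0],mid,1)*[57.3,1]).round(2))
    k=(d>0)&(L[...,2]>28)&(L[...,2]<36)&(abs(L[...,1])<34)&(L[...,0]>18)&(L[...,0]<68)&(hsv[...,1]<70)
    for x in range(20,66,4):
        g=L[k&(L[...,0]>x)&(L[...,0]<x+4)];a=g[g[:,1]<-6][:,1];b=g[g[:,1]>4][:,1]
        if len(a)>15 and len(b)>15:
            u,v=np.percentile(a,[2,98]),np.percentile(b,[2,98]);print(x+2,u.round(1),v.round(1),"mid",((u[1]+v[0])/2).round(2),"gap",(v[0]-u[1]).round(1))
E
python3 - <<'E'
from rel import *
c=calibration("wrist");meas(cv2.imread("pics/w2.png"),np.load("pics/w2.npy"),c,98)
E
```

```text
rail z 97.7 xmax 12.6
rail width 7.7 mid fit (slope deg, y at x=0) [-0.03 -6.72]
22 [-24.1 -19.9] [15.9 20.3] mid -2.01 gap 35.8
26 [-27.  -18.5] [14.6 23.3] mid -1.96 gap 33.1
30 [-25.6 -16.8] [12.8 21.8] mid -2.01 gap 29.6
34 [-26.3 -15.3] [11.4 22. ] mid -1.93 gap 26.7
38 [-26.5 -15.2] [11.  22.9] mid -2.08 gap 26.2
42 [-28.3 -15.2] [10.9 23.5] mid -2.1 gap 26.1
46 [-26.7 -15.1] [10.9 22.5] mid -2.09 gap 26.1
```

```bash
sed -i 's/    r=big(r);Q=L\[r\]/    Q=L[r]/' rel.py
python3 - <<'E'
from rel import *
c=calibration("wrist");meas(cv2.imread("pics/w2.png"),np.load("pics/w2.npy"),c,98)
E
```

```text
rail z 97.7 xmax 12.6
rail width 21.2 mid fit (slope deg, y at x=0) [0.06 0.09]
22 [-24.1 -19.9] [15.9 20.3] mid -2.01 gap 35.8
26 [-27.  -18.5] [14.6 23.3] mid -1.96 gap 33.1
30 [-25.6 -16.8] [12.8 21.8] mid -2.01 gap 29.6
34 [-26.3 -15.3] [11.4 22. ] mid -1.93 gap 26.7
38 [-26.5 -15.2] [11.  22.9] mid -2.08 gap 26.2
42 [-28.3 -15.2] [10.9 23.5] mid -2.1 gap 26.1
46 [-26.7 -15.1] [10.9 22.5] mid -2.09 gap 26.1
```

Call:
{"op": "servo_tool", "data": {"rows": [{"grip": 1,"xyz": [0,0.05,0.2],"rot": [0,0,0]},{"grip": 1,"xyz": [0,0,0.3],"rot": [0,0,0]},{"grip": 1,"xyz": [0,0,0.3],"rot": [0,0,0]},{"grip": 1,"xyz": [0,0,0.3],"rot": [0,0,0]},{"grip": 1,"xyz": [0,0,0.2],"rot": [0,0,0]},{"grip": 1,"xyz": [0,0,0.1],"rot": [0,0,0]},{"grip": 1,"xyz": [0,0,0],"rot": [0,0,0]},{"grip": 1,"xyz": [0,0,0],"rot": [0,0,0]},{"grip": 1,"xyz": [0,0,0],"rot": [0,0,0]},{"grip": 1,"xyz": [0,0,0],"rot": [0,0,0]}]}}

```text
t: 11.45
ee_pos: [461.8, -155.2, 36.6]
ee_rot: [1.0, 0.028, 0.0, 0.0]
force: [0.0, 0.4, -0.8]
gripper_width: 20.9
gripper_force: 51.0
```

Run:
```python
from rel import *
c=calibration("wrist");o=bot.observe();p,d=capture("wrist");cv2.imwrite("pics/w3.png",p)
print(o["ee_pos"],o["ee_rot"],o["force"]);meas(p,d,c,42)
```

```text
[ 461.75921241 -155.20804587   36.5985675 ] [9.99609309e-01 2.79481372e-02 3.42982429e-04 1.18220241e-04] [ 0.00717721  0.36923183 -0.79727465]
rail z 41.9 xmax 12.7
rail width 21.3 mid fit (slope deg, y at x=0) [ 0.13 -1.94]
22 [-24.8 -20. ] [15.8 20. ] mid -2.06 gap 35.8
26 [-26.9 -18.5] [14.4 22.8] mid -2.07 gap 32.9
30 [-25.9 -16.9] [12.6 21.7] mid -2.11 gap 29.5
34 [-26.3 -15.5] [11.2 21.9] mid -2.12 gap 26.7
```

Call:
{"op": "servo_tool", "data": {"rows": [{"grip": 1,"xyz": [0,0,0.02],"rot": [0,0,0]},{"grip": 1,"xyz": [0,0,0.02],"rot": [0,0,0]},{"grip": 1,"xyz": [0,0,0.02],"rot": [0,0,0]},{"grip": 1,"xyz": [0,0,0.02],"rot": [0,0,0]},{"grip": 1,"xyz": [0,0,0.01],"rot": [0,0,0]},{"grip": 1,"xyz": [0,0,0],"rot": [0,0,0]},{"grip": 1,"xyz": [0,0,0],"rot": [0,0,0]},{"grip": 1,"xyz": [0,0,0],"rot": [0,0,0]},{"grip": 1,"xyz": [0,0,0],"rot": [0,0,0]},{"grip": 1,"xyz": [0,0,0],"rot": [0,0,0]}]}}

```text
t: 12.75
ee_pos: [461.5, -155.1, 32.7]
ee_rot: [1.0, 0.028, 0.0, 0.0]
force: [0.0, -0.2, -0.3]
gripper_width: 21.2
gripper_force: 51.1
```

Call:
{"op": "servo_tool", "data": {"rows": [{"grip": 1,"xyz": [0,0,0.01],"rot": [0,0,0]},{"grip": 1,"xyz": [0,0,0.01],"rot": [0,0,0]},{"grip": 1,"xyz": [0,0,0],"rot": [0,0,0]},{"grip": 1,"xyz": [0,0,0],"rot": [0,0,0]},{"grip": 1,"xyz": [0,0,0],"rot": [0,0,0]},{"grip": 1,"xyz": [0,0,0],"rot": [0,0,0]},{"grip": 1,"xyz": [0,0,0],"rot": [0,0,0]},{"grip": 1,"xyz": [0,0,0],"rot": [0,0,0]},{"grip": 1,"xyz": [0,0,0],"rot": [0,0,0]},{"grip": 1,"xyz": [0,0,0],"rot": [0,0,0]}]}}

```text
t: 14.0
ee_pos: [461.5, -155.1, 32.6]
ee_rot: [1.0, 0.028, -0.0, 0.0]
force: [-2.6, 1.3, 5.6]
gripper_width: 20.9
gripper_force: 51.9
```

Call:
{"op": "servo_tool", "data": {"rows": [{"grip": 1,"xyz": [0,0,-0.01],"rot": [0,0,0]},{"grip": 1,"xyz": [0.1,0,0],"rot": [0,0,0]},{"grip": 1,"xyz": [0.1,0,0],"rot": [0,0,0]},{"grip": 1,"xyz": [0.1,0,0],"rot": [0,0,0]},{"grip": 1,"xyz": [0.1,0,0],"rot": [0,0,0]},{"grip": 1,"xyz": [0.1,0,0],"rot": [0,0,0]},{"grip": 1,"xyz": [0.1,0,0],"rot": [0,0,0]},{"grip": 1,"xyz": [0.1,0,0],"rot": [0,0,0]},{"grip": 1,"xyz": [0.1,0,0],"rot": [0,0,0]},{"grip": 1,"xyz": [0,0,0],"rot": [0,0,0]}]}}

```text
t: 15.25
ee_pos: [489.6, -154.6, 32.3]
ee_rot: [1.0, 0.027, -0.004, 0.0]
force: [-7.0, -1.1, 11.4]
gripper_width: 20.9
gripper_force: 52.9
```

Run:
```python
from rel import *
c=calibration("wrist");o=bot.observe();p,d=capture("wrist");cv2.imwrite("pics/w4.png",p)
print(o["ee_pos"],o["ee_rot"],o["force"],o["moment"]);meas(p,d,c,39)
X=cloud(d,c);m=(abs(X[...,2]-38)<6)&(cv2.cvtColor(p,cv2.COLOR_BGR2HSV)[...,2]<140)&(abs(X[...,1]+151)<14)&(X[...,0]>495)
Q=X[m];print(np.polyfit(Q[:,0],Q[:,2],1))
```

```text
[ 489.61290739 -154.58355054   32.3417196 ] [ 9.99621502e-01  2.72000471e-02 -4.11016131e-03  3.40925909e-04] [-6.98089306 -1.10048911 11.37587523] [-0.17431437  1.77742445 -0.00467366]
rail z 37.8 xmax 59.5
rail width 21.3 mid fit (slope deg, y at x=0) [ 0.06 -2.72]
22 [-23.8 -20. ] [16.  19.6] mid -1.98 gap 36.0
26 [-27.1 -18.7] [14.5 22.8] mid -2.11 gap 33.2
30 [-26. -17.] [12.8 21.8] mid -2.11 gap 29.8
34 [-26.2 -15.6] [11.4 21.6] mid -2.12 gap 26.9
38 [-26.7 -15.2] [10.9 22.4] mid -2.14 gap 26.0
42 [-28.2 -15.2] [10.8 23.7] mid -2.2 gap 26.0
46 [-27.  -15.2] [10.8 22.6] mid -2.16 gap 26.0
50 [-26.7 -15.2] [10.8 22.4] mid -2.18 gap 26.0
54 [-26.6  -6.5] [ 4.4 22.3] mid -1.08 gap 10.9
58 [-26.8  -6.8] [ 4.6 22.3] mid -1.09 gap 11.4
62 [-26.8  -6.8] [ 4.9 22.3] mid -0.96 gap 11.6
[-1.18978627e-02  4.29779151e+01]
```

View pics/w4.png

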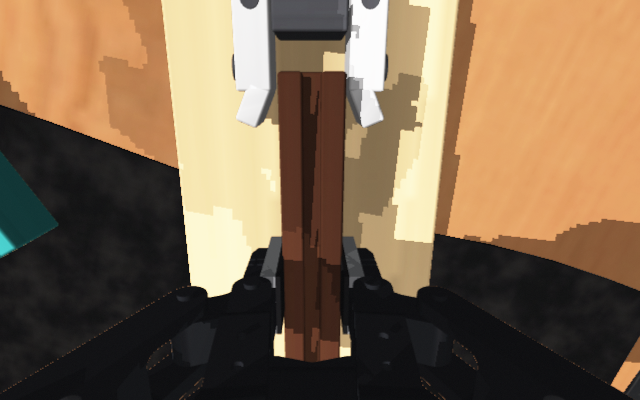

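The rail's front (row 72) is between the cheeks, about 10 mm short of the pad, and has not slipped in the hand. The load is bed friction from pressing down, so I relieve the height a little.

Call:
{"op": "servo_tool", "data": {"rows": [{"grip": 1,"xyz": [0,-0.01,-0.02],"rot": [0,0,0]},{"grip": 1,"xyz": [0,0,0],"rot": [0,0,0]},{"grip": 1,"xyz": [0,0,0],"rot": [0,0,0]},{"grip": 1,"xyz": [0,0,0],"rot": [0,0,0]},{"grip": 1,"xyz": [0,0,0],"rot": [0,0,0]},{"grip": 1,"xyz": [0,0,0],"rot": [0,0,0]},{"grip": 1,"xyz": [0,0,0],"rot": [0,0,0]},{"grip": 1,"xyz": [0,0,0],"rot": [0,0,0]},{"grip": 1,"xyz": [0,0,0],"rot": [0,0,0]},{"grip": 1,"xyz": [0,0,0],"rot": [0,0,0]}]}}

```text
t: 16.55
ee_pos: [493.4, -152.9, 33.1]
ee_rot: [1.0, 0.028, 0.0, 0.0]
force: [0.2, 0.2, -0.5]
gripper_width: 21.0
gripper_force: 51.5
```

Call:
{"op": "servo_tool", "data": {"rows": [{"grip": 1,"xyz": [0.04,0,0],"rot": [0,0,0]},{"grip": 1,"xyz": [0.04,0,0],"rot": [0,0,0]},{"grip": 1,"xyz": [0.04,0,0],"rot": [0,0,0]},{"grip": 1,"xyz": [0.04,0,0],"rot": [0,0,0]},{"grip": 1,"xyz": [0.04,0,0],"rot": [0,0,0]},{"grip": 1,"xyz": [0.04,0,0],"rot": [0,0,0]},{"grip": 1,"xyz": [0.04,0,0],"rot": [0,0,0]},{"grip": 1,"xyz": [0,0,0],"rot": [0,0,0]},{"grip": 1,"xyz": [0,0,0],"rot": [0,0,0]},{"grip": 1,"xyz": [0,0,0],"rot": [0,0,0]}]}}

```text
t: 17.8
ee_pos: [503.0, -152.3, 32.8]
ee_rot: [1.0, 0.028, -0.002, -0.0]
force: [-5.5, -0.6, 3.9]
gripper_width: 21.0
gripper_force: 51.8
```

Call:
{"op": "servo_tool", "data": {"rows": [{"grip": 1,"xyz": [0.02,0,0],"rot": [0,0,0]},{"grip": 1,"xyz": [0.02,0,0],"rot": [0,0,0]},{"grip": 1,"xyz": [0.02,0,0],"rot": [0,0,0]},{"grip": 1,"xyz": [0.02,0,0],"rot": [0,0,0]},{"grip": 1,"xyz": [0,0,0],"rot": [0,0,0]},{"grip": 1,"xyz": [0,0,0],"rot": [0,0,0]},{"grip": 1,"xyz": [0,0,0],"rot": [0,0,0]},{"grip": 1,"xyz": [0,0,0],"rot": [0,0,0]},{"grip": 1,"xyz": [0,0,0],"rot": [0,0,0]},{"grip": 1,"xyz": [0,0,0],"rot": [0,0,0]}]}}

```text
t: 19.05
ee_pos: [504.8, -152.3, 32.6]
ee_rot: [1.0, 0.028, -0.003, -0.0]
force: [-7.9, -0.6, 6.3]
gripper_width: 20.8
gripper_force: 52.2
```

Run:
```python
from rel import *
c=calibration("wrist");o=bot.observe();p,d=capture("wrist");cv2.imwrite("pics/w5.png",p)
print(o["ee_pos"],o["ee_rot"],o["force"],o["moment"]);meas(p,d,c,38.5)
X=cloud(d,c);h=cv2.cvtColor(p,cv2.COLOR_BGR2HSV)
m=(abs(X[...,2]-38)<3)&(h[...,2]<140)&(abs(X[...,1]+151)<14)&(X[...,0]>500)&(X[...,0]<575)
Q=X[m];print(np.polyfit(Q[:,0]-540,Q[:,2],1)*[57.3,1],m.sum())
s=[]
for i in range(8): capture("wrist");s.append(bot.observe()["force"])
print(np.mean(s,0),np.std(s,0))
```

```text
[ 504.81048839 -152.30425734   32.63719123] [ 9.99612623e-01  2.76563962e-02 -3.11183521e-03 -2.08364181e-04] [-7.86703617 -0.55982503  6.30842641] [0.02130174 1.59707849 0.01607018]
rail z 38.3 xmax 59.6
rail width 21.4 mid fit (slope deg, y at x=0) [-0.18 -1.38]
22 [-24.  -20.1] [15.9 20.1] mid -2.1 gap 36.1
26 [-27.1 -18.7] [14.8 22.8] mid -1.98 gap 33.5
30 [-26.  -17.1] [12.8 21.8] mid -2.13 gap 30.0
34 [-26.1 -15.6] [11.4 21.6] mid -2.11 gap 27.0
38 [-26.9 -15.1] [10.9 22.4] mid -2.12 gap 26.0
42 [-28.  -15.2] [10.8 23.4] mid -2.21 gap 26.0
46 [-27.  -15.2] [10.8 22.6] mid -2.2 gap 26.0
50 [-26.8 -15.1] [10.8 22.4] mid -2.15 gap 26.0
54 [-26.9 -15.2] [10.8 22.5] mid -2.22 gap 26.0
58 [-26.7  -6.7] [ 4.7 22.3] mid -0.98 gap 11.4
62 [-26.7  -6.7] [ 4.5 22.2] mid -1.07 gap 11.2
66 [-26.8  -6.7] [ 4.5 22.4] mid -1.1 gap 11.1
[ 0.27566302 38.38812226] 9564
[-7.56271598  0.3356225   6.09755808] [0.35549029 0.4233001  0.4937976 ]
```

View pics/w5.png

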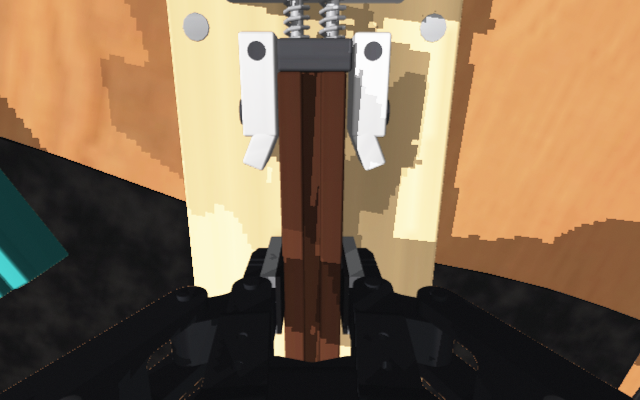

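The rail sits against the pad, which has been pushed back (face at row 70, springs visible). The push is about 7.6 N. The tool has tilted 0.36° nose-down under load, so I take that out to lay the rail flat.

Call:
{"op": "servo_tool", "data": {"rows": [{"grip": 1,"xyz": [0,0,0],"rot": [0,0.03,0]},{"grip": 1,"xyz": [0,0,0],"rot": [0,0.04,0]},{"grip": 1,"xyz": [0,0,0],"rot": [0,0,0]},{"grip": 1,"xyz": [0,0,0],"rot": [0,0,0]},{"grip": 1,"xyz": [0,0,0],"rot": [0,0,0]},{"grip": 1,"xyz": [0,0,0],"rot": [0,0,0]},{"grip": 1,"xyz": [0,0,0],"rot": [0,0,0]},{"grip": 1,"xyz": [0,0,0],"rot": [0,0,0]},{"grip": 1,"xyz": [0,0,0],"rot": [0,0,0]},{"grip": 1,"xyz": [0,0,0],"rot": [0,0,0]}]}}

```text
t: 20.75
ee_pos: [504.8, -152.3, 32.6]
ee_rot: [1.0, 0.028, -0.0, -0.0]
force: [-6.3, -0.6, 5.3]
gripper_width: 20.8
gripper_force: 52.3
```

```bash
cat > fin.py <<'E'
from h import *
c=calibration("wrist");p,d=capture("wrist");cv2.imwrite("pics/w6.png",p)
X=cloud(d,c);th=np.radians(3.2);h=cv2.cvtColor(p,cv2.COLOR_BGR2HSV)
L=X.copy();L[...,:2]=(X[...,:2]-[524.5,-150.2])@np.array([[np.cos(th),-np.sin(th)],[np.sin(th),np.cos(th)]])
x,y,z=L[...,0],L[...,1],L[...,2]+0
ch=(abs(z-32)<2.5)&(h[...,1]<60)&(h[...,2]>120)&(abs(abs(y+2.1)-19)<4)&(x>15)
g=x[ch];print("cheek x",np.percentile(g,[1,99]).round(1))
pad=(abs(z-35)<3)&(h[...,1]<70)&(h[...,2]<120)&(abs(y+2.1)<9)&(x>45)&(x<75)
print("pad x",np.percentile(x[pad],[1,50,99]).round(1),np.median(z[pad]).round(1),pad.sum())
r=(abs(z-38)<3)&(h[...,1]>80)&(h[...,2]<140)&(abs(y+2)<12)&(x>-25)&(x<70)
print("rail front",np.percentile(x[r],99.5).round(1),"z",np.median(z[r]).round(1),"pitch",(np.polyfit(x[r],z[r],1)*[57.3,1]).round(2))
b=(abs(z-12)<4)&(abs(abs(y+2)-28)<10)&(x>-25)&(x<60)&(h[...,2]>100);print("bed",np.median(z[b]).round(2),"pitch",(np.polyfit(x[b],z[b],1)*[57.3,1]).round(2))
s=[]
for i in range(6): capture("wrist");s.append(bot.observe())
f=lambda k:np.mean([a[k] for a in s],0).round(4)
print(f("ee_pos"),f("ee_rot"),f("force"),f("moment"),s[-1]["t"])
E
python3 fin.py
```

```text
cheek x [24.1 68.3]
pad x [56.4 61.4 66.3] 35.9 1872
rail front 55.9 z 38.4 pitch [ 0.3 38.3]
bed 11.99 pitch [ 0.   11.98]
[ 504.7951 -152.2901   32.649 ] [ 9.996e-01  2.770e-02 -2.000e-04 -3.000e-04] [-6.4777  0.1152  6.1407] [-2.0100e-02  1.8287e+00  1.7000e-03] 21.1
```

Call:
{"op": "servo_tool", "data": {"rows": [{"grip": 1,"xyz": [0,0,-0.005],"rot": [0,0,0]},{"grip": 1,"xyz": [0.02,0,0],"rot": [0,0,0]},{"grip": 1,"xyz": [0.02,0,0],"rot": [0,0,0]},{"grip": 1,"xyz": [0.01,0,0],"rot": [0,0,0]},{"grip": 1,"xyz": [0,0,0],"rot": [0,0,0]},{"grip": 1,"xyz": [0,0,0],"rot": [0,0,0]},{"grip": 1,"xyz": [0,0,0],"rot": [0,0,0]},{"grip": 1,"xyz": [0,0,0],"rot": [0,0,0]},{"grip": 1,"xyz": [0,0,0],"rot": [0,0,0]},{"grip": 1,"xyz": [0,0,0],"rot": [0,0,0]}]}}

```text
t: 22.35
ee_pos: [505.2, -152.3, 32.6]
ee_rot: [1.0, 0.028, -0.002, -0.0]
force: [-9.0, -0.9, 8.6]
gripper_width: 20.7
gripper_force: 52.6
```

```bash
python3 fin.py
```

```text
cheek x [24.2 68.3]
pad x [56.7 61.8 66.7] 35.9 1876
rail front 56.3 z 38.4 pitch [ 0.24 38.3 ]
bed 11.98 pitch [-0.04 12.  ]
[ 505.1718 -152.2785   32.6345] [ 9.996e-01  2.760e-02 -1.900e-03 -4.000e-04] [-9.7534  0.1658  8.5705] [-0.031   2.2137  0.0108] 22.7
```

Bed friction is taking part of the push (downward load 8.6 N). I relieve the height.

Call:
{"op": "servo_tool", "data": {"rows": [{"grip": 1,"xyz": [0,0,-0.005],"rot": [0,0,0]},{"grip": 1,"xyz": [0,0,-0.005],"rot": [0,0,0]},{"grip": 1,"xyz": [0,0,-0.005],"rot": [0,0,0]},{"grip": 1,"xyz": [0,0,0],"rot": [0,0,0]},{"grip": 1,"xyz": [0,0,0],"rot": [0,0,0]},{"grip": 1,"xyz": [0,0,0],"rot": [0,0,0]},{"grip": 1,"xyz": [0,0,0],"rot": [0,0,0]},{"grip": 1,"xyz": [0,0,0],"rot": [0,0,0]},{"grip": 1,"xyz": [0,0,0],"rot": [0,0,0]},{"grip": 1,"xyz": [0,0,0],"rot": [0,0,0]}]}}

```text
t: 23.95
ee_pos: [505.1, -152.3, 32.6]
ee_rot: [1.0, 0.028, -0.002, -0.0]
force: [-8.4, -0.7, 3.7]
gripper_width: 20.8
gripper_force: 52.1
```

```bash
python3 fin.py
```

```text
cheek x [24.2 68.3]
pad x [56.7 61.8 66.7] 35.9 1877
rail front 56.2 z 38.4 pitch [ 0.27 38.32]
bed 12.0 pitch [-0.05 12.  ]
[ 505.1679 -152.2812   32.6612] [ 9.996e-01  2.760e-02 -1.700e-03 -4.000e-04] [-7.7052 -0.6845  4.6532] [-0.0726  1.9481  0.0105] 24.3
```

Pad travel measures about 4.5 mm (cheek end 68.3 against 66 mm gives a 2.3 mm camera offset), so the pad gets about 6 N and friction takes the rest. A bit more push, with a bit less weight on the bed.

Call:
{"op": "servo_tool", "data": {"rows": [{"grip": 1,"xyz": [0,0,-0.005],"rot": [0,0,0]},{"grip": 1,"xyz": [0.02,0,-0.005],"rot": [0,0.02,0]},{"grip": 1,"xyz": [0.02,0,-0.005],"rot": [0,0.02,0]},{"grip": 1,"xyz": [0.02,0,0],"rot": [0,0,0]},{"grip": 1,"xyz": [0,0,0],"rot": [0,0,0]},{"grip": 1,"xyz": [0,0,0],"rot": [0,0,0]},{"grip": 1,"xyz": [0,0,0],"rot": [0,0,0]},{"grip": 1,"xyz": [0,0,0],"rot": [0,0,0]},{"grip": 1,"xyz": [0,0,0],"rot": [0,0,0]},{"grip": 1,"xyz": [0,0,0],"rot": [0,0,0]}]}}

```text
t: 25.55
ee_pos: [506.5, -152.2, 32.7]
ee_rot: [1.0, 0.027, -0.001, -0.001]
force: [-8.0, -0.8, 3.0]
gripper_width: 21.4
gripper_force: 51.8
```

```bash
python3 fin.py
```

```text
cheek x [24.1 68.2]
pad x [58.1 63.  67.9] 35.9 1849
rail front 57.6 z 38.4 pitch [ 0.28 38.31]
bed 11.99 pitch [-1.000e-02  1.198e+01]
[ 506.4801 -152.148    32.6781] [ 9.996e-01  2.740e-02 -1.000e-03 -7.000e-04] [-8.64   -0.5668  3.121 ] [-0.1197  2.0804 -0.0296] 25.9
```

```bash
python3 -c "
from plant import workorder
print(workorder.hand_in())"
```

```text
the job is handed in; nothing more can be done
None
```

The job is handed in with the short rail gripped flat on the jig bed between the cheeks, pressing the sprung stop in by about 6 mm; that puts roughly 7.3 N on the stop by its spring rate (8–8.6 N at the wrist, including bed friction), and I did not move anything else on the table.

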